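Nest the loaded parts strainer in the soak pan

ROBOT

A 6-joint arm with a two-finger parallel gripper is mounted at the origin on the work surface; the furniture and walls round the work are solid. World frame = base frame: x ahead of the robot, y to its left, z up, the work surface at z = 0. Lengths are in m, angles in rad, forces in N, time in s.
With the tool pointing down it reaches from about 0.35 to 0.975 m from the base axis. Payload 4.9 kg.
Tool frame: the origin (TCP) lies midway between the tips of the shut fingers; the grasp point (between the pads) lies 19 mm behind it; z points along the fingers, y is the direction in which the jaws open and shut (so a half turn about z gives the same grasp; the last joint's range is limited). The gripper opens to 85 mm and grips with 20 to 120 N. Pads are 22 mm wide; open, the fingers measure 114 mm over their backs; the gripper's body (76 mm by 85 mm) begins 54 mm behind the grasp point. The pads swing forward as they close: fully open they stand 13 mm farther back than shut.
Start: joints at [1.156, 0.053, 1.613, -0, 1.476, -0.119], TCP at [0.182, 0.598, 0.231] pointing down, gripper open.
Joint ranges: [-3.01, 3.01], [-1.01, 2.22], [0.06, 2.58], [-1.02, 4.17], [0.09, 2.62], [-3.14, 3.14]. Speed limits (rad/s): [2.57, 2.57, 3.14, 3.14, 3.14, 3.14].

INTERFACE

Orientations are given as a unit quaternion [w, x, y, z].
In Python, from plant import state, grab_frame, camera_info, job_done, cut_out gives the robot as it stands.
- The arm moves only by the tool step_arm, never from a script. Its argument "moves" is a list of rows, each a list of 7 numbers: the shift along the tool's x, y, z in m, then the turn, a rotation vector about the tool's x, y, z in rad, then the finger opening in m, from 0 to 0.0854. A call has 1 to 8 rows; each row shifts and turns the commanded pose from where the row before left it, along the tool's axes as they then stand; what a row does not reach is not made up. A row lasts 1/10 s, in which the tool goes at most 50 mm and 8.59 degrees, less where a joint would pass 70% of its speed; a pose out of reach is approached as far as the arm can. A call is refused whole if a number of a shift passes 0.05 or a number of a turn 0.15, either way. A call with a gripper value outside its range is refused whole. The fingers move at their own pace and stop on an object; the grip force is fixed at half the most. Time passes only in rows, so rows that do not move let the fingers close. It gives the time, the measured TCP pose, the force and the opening at its end, in the units of the state.
- state(): the state, without advancing time (a new reading comes with each control period).
- grab_frame(name): name is "scene" or "top" or "wrist"; returns (picture, depth): 480x640x3 uint8, red, green, blue; 480x640 float32, m along the optical axis (not along the pixel's ray), 0 where there is no reading.
- camera_info(name): a dict with "intrinsics" (3x3 intrinsics, pixels), "world_from_camera" (4x4, takes a point from camera to world coordinates). Camera axes: x right, y down, z forward; pixel columns grow to the right and rows downward; lengths in m; the calibration is good to about 2 mm. A picture is of the moment at which its call begins: read the wrist's pose just before it. camera_info takes no time and is no camera call; for the wrist camera it gives the pose at the moment of the call.
- job_done(): hands the job in, once; it reports no verdict.
Trained networks look in the newest picture that a camera, given by its name, has taken for a name from the list of things; names that differ only in an ending like _2 or _b are one class to them, and where a whole thing is asked for, a point or a joint stands for the part that bears it (a point fixed in the world has none). Each returns a list of dicts, best first, with "conf" (0 to 1); they miss things now and then, are a little off and sometimes report something else, mostly with a low value. They report only what shows in the picture. A call takes as long as a camera call.
- cut_out(camera, query): "mask" (480x640 bool, what is visible of it) and "point" ([column, row] in pixels, amid what is visible of it).
The state is a dict: "time": time; "joint_pos": joint angles; "joint_vel": joint speeds; "joint_efforts": joint torques, N m; "tool_pos": TCP position; "tool_rot": TCP orientation; "contact_force": force on the tool from outside, world axes, zero at the start; "ft_torque": the same for the moment, N m; "gripper_width": opening from 0.0 (shut) to 1.0 (fully open).
Only numpy, scipy, OpenCV 4.12 (cv2) and the standard library are available. Lean on these libraries where they do the work, as an engineer would, in place of code of your own. Each camera call takes 0.05 s, during which the arm holds its last target.

TASK

The greasy nuts are ready to be degreased: pick the wire strainer up by its red handle, without losing the nuts, and lower it into the empty soak pan until its collar lies flat on the pan's rim all the way round. The pan's black handle and its wire loop both stand higher than the rim, so turn the strainer so that its handle comes out to one side, roughly midway between them. Do not drop it in, keep the pan standing upright on the bench, and leave the other things on the bench where they are.

Things in the scene. Friction and masses are not known exactly. Their poses are not given: they have to be found in the camera images.
- soak_pan: Empty round pan of bright metal, open at the top, loose, about 0.7 kg. Origin at the centre of its underside, z up. 78 mm high, outside radius 67 mm at the rim and 55 mm near the foot, wall and floor 3 mm. Its long black handle points along the pan's own -x (to the robot at yaw 0, to the robot's right at yaw +90 degrees), its wire helper loop to +x.
- pan_rim (a point): Centre of the pan's mouth, level with the rim, 78 mm above its underside.
- pan_handle (a point): Middle of the pan's black grip (20 mm wide, 18 mm thick, 122 mm long), 145 mm from the pan's axis and 100 mm above its underside. The grip slopes up and outward at 32 degrees, from 93 mm out (top 75 mm high) to 202 mm out (top about 140 mm high), so most of it stands above the rim.
- pan_loop (a point): Middle of the pan's dark wire helper loop, opposite the black handle: 8 mm wire, 68 mm wide, rising to 119 mm above the pan's underside at 105 mm from its axis, so it stands 41 mm above the rim.
- strainer: Round wire-mesh basket with a flat sheet-metal collar and a red handle along its own -x, loose, 0.2 kg. Origin at the centre of its underside, z up. Outside radius 47 mm at the bottom, 60 mm at the top; floor 3 mm thick. Home in the pan, its underside is 23 mm above the pan's; about 4 mm of play sideways.
- strainer_grip (a point): Good place to grasp: on the red grip, 115 mm from the strainer's axis, 80 mm above its underside. The grip is a level, flat-sided bar 16 mm wide and 22 mm high, from 89 to 193 mm from the axis (69 to 91 mm above the underside). A thin cranked strap 13 mm wide joins it to the collar. Set over the pan's handle or loop it holds the strainer up, tilted.
- strainer_collar (a point): Centre of the strainer's collar on the collar's underside, 55 mm above the strainer's underside. The collar is a flat ring 3 mm thick, outer radius 75 mm; it rests on the pan's rim.
- nut_a: Dark M16 steel nut, 28 x 24 x 18 mm, lying loose in the strainer. Origin at the centre of its underside.
- nut_b: Second dark M16 steel nut, the same, lying loose in the strainer. Origin at the centre of its underside.
- antispatter_can: Bystander: aerosol can with a yellow cap, 67 mm across and 225 mm tall, standing. Origin at the centre of its underside.
- spray_bottle: Bystander: clear trigger spray bottle, 55 x 120 x 246 mm, standing. Origin at the centre of its underside.
- old_mug: Bystander: white mug, 78 x 116 x 97 mm, standing. Origin at the centre of its underside.
- welding_magnet: Bystander: red arrow-shaped welding magnet, 56 x 112 x 17 mm, lying flat. Origin at the centre of its underside.

How it is judged:
At the end, for the whole second after the job is handed in: The strainer's collar lies on the pan's rim (height within 4 mm, centres within 12 mm, tilt under 3 degrees), its handle at least 40 degrees off the line of the pan's handle and loop, both nuts in it, the pan upright on the bench, all at rest (z of strainer_collar in the frame of pan_rim between -0.004 and 0.004 m and horizontal distance between strainer_collar and pan_rim below 0.012 m and angle between each of strainer, soak_pan's own z axis and vertical below 0.05 rad and angle between the x axis of strainer and the x axis of soak_pan, either way round above 0.7 rad and height (world z) of soak_pan between -0.006 and 0.006 m and distance between each of nut_a, nut_b and strainer below 0.056 m and linear speed of each of strainer, soak_pan below 0.02 m/s); the robot touches nothing.
It fails at once if the strainer was let go over the pan while still more than 25 mm too high (horizontal distance between strainer_collar and pan_rim below 0.08 m and z of strainer_collar in the frame of pan_rim above 0.025 m and contact force between strainer and the fingers below 0.02 N and contact force between strainer and the arm below 0.02 N).
It fails at once if a bystander was moved by more than 40 mm (distance of any of antispatter_can, spray_bottle, old_mug, welding_magnet from where it was at the start of the episode above 0.04 m).
It also fails if it takes over 35 s, if anything falls off the work surface, if the arm or the gripper's body presses on something with over 40 N, if the wrist force passes 120 N, or if a joint passes its speed limit or range.

## Working session

There is one attempt and no reset: what is moved stays moved. The work goes in short steps, Python scripts to look and compute and a tool call to move; the robot and the scene stay as the last step left them, time stands still between calls to the robot, and variables do not carry over. Pictures are saved under pics/ and viewed, and the job is handed in when it is done.

Besides the shell and the picture viewer there is one more tool, called after "Emit:" as name(argument=value, ...) on one line, values as JSON. step_arm: Moves the arm, as the interface text tells. Its arguments: {"type":"object","properties":{"moves":{"type":"array"}},"required":["moves"]}

```bash
ls; mkdir -p pics; cat > h.py <<'E'
import numpy as np,cv2
from plant import state,grab_frame,camera_info,cut_out,job_done
def save(n,im): cv2.imwrite('pics/'+n+'.png',cv2.cvtColor(im,cv2.COLOR_RGB2BGR))
def cloud(cam,d):
    i=camera_info(cam);K=np.array(i['intrinsics']);T=np.array(i['world_from_camera'])
    v,u=np.mgrid[:480,:640]
    p=np.stack([(u-K[0,2])/K[0,0]*d,(v-K[1,2])/K[1,1]*d,d],-1)
    w=p@T[:3,:3].T+T[:3,3]; w[d<=0]=np.nan
    return w
E
python3 - <<'E'
from h import *
for c in ['scene','top']:
    im,d=grab_frame(c);save(c+'0',im);np.savez(c+'0.npz',im=im,w=cloud(c,d))
    print(c,np.array(camera_info(c)['world_from_camera'])[:3,3])
    for q in ['strainer','soak_pan','strainer_grip','pan_handle','pan_loop','nut_a','antispatter_can','spray_bottle','old_mug','welding_magnet']:
        w=cloud(c,d)
        for r in cut_out(c,q)[:2]:
            m=r['mask'];p=w[m];p=p[~np.isnan(p[:,0])]
            if len(p): print(q,round(r['conf'],2),r['point'],m.sum(),np.median(p,0).round(3),p.min(0).round(3),p.max(0).round(3))
print(state())
E
```

```text
pics
scene [-0.25009654 -0.85557305  0.9924576 ]
strainer 0.64 [274.0, 201.5] 1748 [0.6   0.227 0.054] [ 0.432  0.125 -0.009] [0.757 0.386 0.095]
strainer 0.63 [340.1, 354.6] 2190 [ 0.345 -0.306  0.062] [ 0.302 -0.366 -0.005] [ 0.46  -0.248  0.099]
soak_pan 0.83 [374.7, 256.2] 3427 [ 0.635 -0.128  0.053] [ 0.432 -0.212 -0.007] [0.845 0.01  0.137]
strainer_grip 0.88 [269.3, 197.8] 2173 [0.616 0.235 0.049] [ 0.438  0.125 -0.009] [0.745 0.38  0.095]
pan_handle 0.65 [370.9, 255.9] 3575 [ 0.638 -0.126  0.051] [ 0.432 -0.212 -0.843] [1.784 0.629 0.137]
pan_loop 0.78 [371.3, 258.7] 3375 [ 0.632 -0.125  0.052] [ 0.432 -0.212 -0.843] [1.784 0.608 0.137]
antispatter_can 0.76 [296.1, 146.3] 1627 [0.735 0.254 0.135] [ 0.715  0.237 -0.   ] [0.785 0.3   0.227]
antispatter_can 0.26 [281.5, 203.4] 54 [0.635 0.209 0.016] [0.625 0.194 0.007] [0.65  0.222 0.022]
spray_bottle 0.83 [383.1, 193.3] 2526 [ 0.777 -0.029  0.111] [ 0.76  -0.078 -0.844] [1.828 0.921 0.25 ]
old_mug 0.93 [338.7, 356.1] 2165 [ 0.344 -0.305  0.062] [ 0.302 -0.366 -0.005] [ 0.46  -0.248  0.099]
old_mug 0.5 [293.7, 402.7] 1089 [ 0.23
[... 1626 characters left out ...]
  0.024]
{'time': 1.1, 'joint_pos': array([ 1.15601801e+00,  5.27034999e-02,  1.61289349e+00,  1.97730373e-05,
        1.47598895e+00, -1.18992915e-01]), 'joint_vel': array([ 0.00070057, -0.0016856 ,  0.00019951, -0.00070047,  0.00033327,
       -0.0002059 ]), 'joint_efforts': array([ 4.21064087e-04, -3.93684053e+01, -3.70473111e+01, -1.68334086e-04,
        4.34187959e-04, -3.85294868e-06]), 'tool_pos': array([0.1821671 , 0.59785014, 0.2313053 ]), 'tool_rot': array([-8.60800762e-06,  1.47355090e-01,  9.89083655e-01,  5.83503358e-06]), 'contact_force': array([0.74567693, 0.79774533, 0.16157162]), 'ft_torque': array([-0.00996485,  0.03397379,  0.02802041]), 'gripper_width': 1.003959702733207}
```

View pics/top0.png

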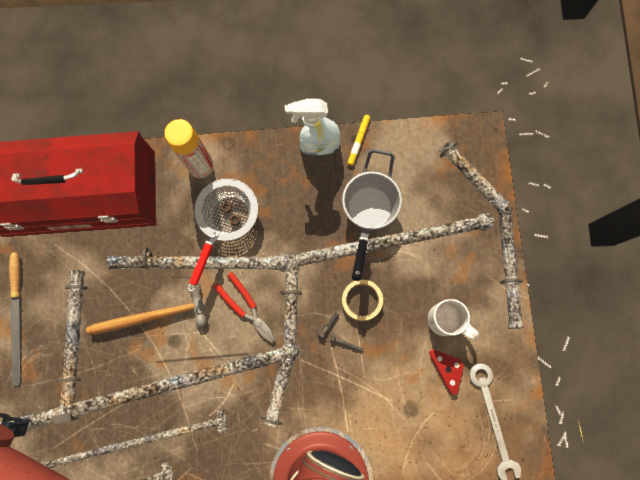

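View pics/scene0.png

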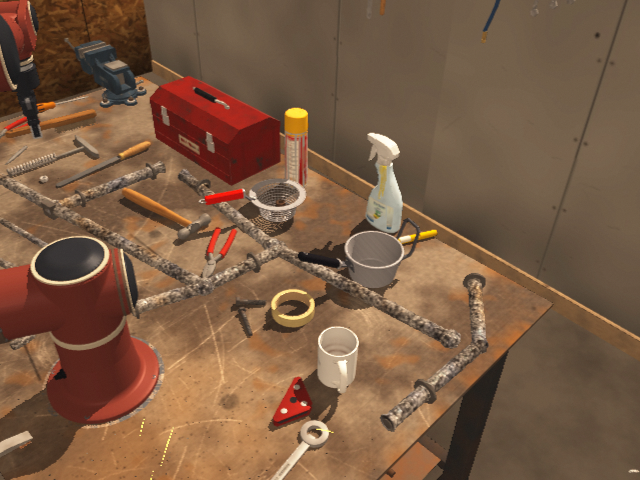

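```bash
cat > fit.py <<'E'
from h import *
from scipy.optimize import least_squares
z=np.load('top0.npz');zs=np.load('scene0.npz')
P=np.concatenate([z['w'].reshape(-1,3),zs['w'].reshape(-1,3)]);C=np.concatenate([z['im'].reshape(-1,3),zs['im'].reshape(-1,3)]).astype(int)
src=np.r_[np.zeros(640*480),np.ones(640*480)]
ok=~np.isnan(P[:,0]);P,C,src=P[ok],C[ok],src[ok]
def circ(p):
    r=least_squares(lambda a:np.hypot(p[:,0]-a[0],p[:,1]-a[1])-a[2],[*p[:,:2].mean(0),.07],loss='soft_l1',f_scale=.003);return r.x
red=(C[:,0]>1.6*C[:,1])&(C[:,0]>1.6*C[:,2])&(C[:,0]>70)
for s in (0,1):
    box=(P[:,0]>.42)&(P[:,0]<.8)&(P[:,1]>.1)&(P[:,1]<.4)&(src==s)
    g=P[box&red&(P[:,2]>.05)];print('red',len(g),g.min(0).round(3),g.max(0).round(3),g.mean(0).round(4))
    top=g[g[:,2]>.082]
    print('redtop',len(top),top.mean(0).round(4),np.percentile(top[:,2],[10,50,90]).round(4))
    c=top[:,:2].mean(0);u,S,v=np.linalg.svd(top[:,:2]-c);t=(top[:,:2]-c)@v[0]
    print('dir',np.degrees(np.arctan2(v[0,1],v[0,0])).round(2),t.min().round(4),t.max().round(4),(c+v[0]*t.min()).round(4),(c+v[0]*t.max()).round(4))
    b2=box&~red&(P[:,2]>.05)&(P[:,2]<.066)&(P[:,0]<.72)
    q=P[b2];
    q=q[np.hypot(q[:,0]-.62,q[:,1]-.21)<.1];print('collar',len(q),q.mean(0).round(4),circ(q[np.hypot(q[:,0]-.625,q[:,1]-.21)<.09]).round(4))
    b3=(src==s)&(P[:,0]>.4)&(P[:,0]<.86)&(P[:,1]>-.3)&(P[:,1]<-.04)
    r=P[b3&(P[:,2]>.07)&(P[:,2]<.083)&(np.hypot(P[:,0]-.64,P[:,1]+.135)<.085)]
    print('rim',len(r),r.mean(0).round(4),circ(r).round(4))
    h=P[b3&(P[:,2]>.09)&(P[:,0]<.6)];l=P[b3&(P[:,2]>.09)&(P[:,0]>.68)&(P[:,0]<.755)]
    for k in (h,l): print(len(k), k.mean(0).round(4) if len(k) else '', k[:,2].max() if len(k) else '')
E
python3 fit.py
```

```text
red 1482 [0.439 0.233 0.052] [0.791 0.4   0.17 ] [0.6376 0.3486 0.1201]
redtop 1281 [0.6347 0.3502 0.1277] [0.0872 0.1369 0.1653]
dir -152.13 -0.1608 0.2098 [0.7769 0.4254] [0.4493 0.2521]
collar 1372 [0.6184 0.2051 0.0567] [0.6186 0.2041 0.067 ]
rim 508 [ 0.6314 -0.1405  0.0761] [ 0.6242 -0.138   0.066 ]
310 [ 0.4709 -0.0998  0.116 ] 0.13924866355335075
122 [ 0.7237 -0.1629  0.111 ] 0.123099296535917
red 2586 [0.44 0.23 0.05] [0.795 0.4   0.215] [0.6658 0.3543 0.106 ]
redtop 1861 [0.6709 0.3577 0.1208] [0.0868 0.12   0.1592]
dir -158.72 -0.1297 0.2482 [0.7917 0.4047] [0.4396 0.2676]
collar 686 [0.62   0.2022 0.056 ] [0.6202 0.2006 0.0675]
rim 449 [ 0.63   -0.1405  0.0748] [ 0.6263 -0.1417  0.0657]
289 [ 0.4671 -0.1063  0.1143] 0.13705900395864457
119 [ 0.7252 -0.1673  0.1071] 0.11924333015983157
```

The top view shows the strainer at about (227,210), with its red handle running to (195,283). The pan is at (371,200), its black handle at (360,255) and its loop at (378,160). Next I'll refine the red-grip fit with the toolbox excluded.

```bash
cat >> fit.py <<'E'
print('----')
for s in (0,1):
    g=P[(src==s)&red&(P[:,0]>.42)&(P[:,0]<.56)&(P[:,1]>.2)&(P[:,1]<.285)&(P[:,2]>.078)&(P[:,2]<.105)]
    c=g[:,:2].mean(0);u,S,v=np.linalg.svd(g[:,:2]-c,full_matrices=False);t=(g[:,:2]-c)@v[0]
    print(len(g),'z',np.percentile(g[:,2],[5,50,95]).round(4),'dir',np.degrees(np.arctan2(v[0,1],v[0,0])).round(2),(c+v[0]*t.min()).round(4),(c+v[0]*t.max()).round(4),'S',((g[:,:2]-c)@v[1]).std()*3.46)
    for cc in ([.6186,.2041],[.6202,.2006]):
        print('dir from centre',np.degrees(np.arctan2(*(c-cc)[::-1])).round(2),np.hypot(*(c-cc)).round(4))
    k=P[(src==s)&(P[:,0]>.42)&(P[:,0]<.55)&(P[:,1]>.15)&(P[:,1]<.27)]
    print('bench z',np.percentile(k[:,2],[2,30,50,90]).round(4))
    k=P[(src==s)&(P[:,0]>.7)&(P[:,0]<.85)&(P[:,1]>-.12)&(P[:,1]<.1)&(P[:,2]>.04)]
    print('bottle',k.min(0).round(3),k.max(0).round(3))
E
python3 fit.py | sed -n '/----/,$p'
python3 - <<'E'
from h import *
s=state();print(s['joint_pos'])
im,d=grab_frame('wrist');save('w0',im)
from scipy.spatial.transform import Rotation as R
print(R.from_quat(s['tool_rot'],scalar_first=True).as_matrix().round(3))
E
```

```text
----
335 z [0.0815 0.0889 0.094 ] dir 158.5 [0.5315 0.2384] [0.4399 0.2745] S 0.01660206549754916
dir from centre 158.51 0.1431
dir from centre 157.46 0.1459
bench z [-0.0066 -0.001   0.0022  0.0819]
bottle [ 0.76  -0.072  0.04 ] [0.809 0.047 0.252]
248 z [0.079  0.0863 0.0922] dir 157.87 [0.5324 0.2333] [0.4408 0.2705] S 0.01873562934111438
dir from centre 160.09 0.1413
dir from centre 158.99 0.144
bench z [-0.0057 -0.0009  0.0118  0.0834]
bottle [ 0.76  -0.076  0.04 ] [0.815 0.048 0.25 ]
[ 1.15601801e+00  5.27034999e-02  1.61289349e+00  1.97730373e-05
  1.47598895e+00 -1.18992915e-01]
[[-0.957  0.291 -0.   ]
 [ 0.291  0.957  0.   ]
 [ 0.     0.    -1.   ]]
```

```bash
cat >> fit.py <<'E'
print('====')
k=P[(P[:,0]>.2)&(P[:,0]<.95)&(P[:,1]>.28)&(P[:,1]<.75)&(P[:,2]>.1)&red]
print('toolbox',np.percentile(k,[1,50,99],axis=0).round(3),k[k[:,1]<.4][:,:2].min(0),k[k[:,0]<.6].min(0))
k=P[(P[:,0]>.69)&(P[:,0]<.86)&(P[:,1]>.2)&(P[:,1]<.31)&(P[:,2]>.1)]
print('can',np.percentile(k,[2,98],axis=0).round(3))
k=P[(np.abs(P[:,0]-.517)<.1)&(np.abs(P[:,1]-.243)<.08)&(P[:,2]<.06)]
print(np.percentile(k[:,2],[50,90,99]))
E
python3 fit.py | sed -n '/====/,$p'
```

```text
====
toolbox [[0.213 0.383 0.103]
 [0.662 0.527 0.161]
 [0.783 0.735 0.505]] [0.59586136 0.28058515] [0.2000841  0.37803581 0.10001002]
can [[0.718 0.243 0.104]
 [0.773 0.301 0.226]]
[0.00115889 0.04167442 0.05876207]
```

View pics/w0.png

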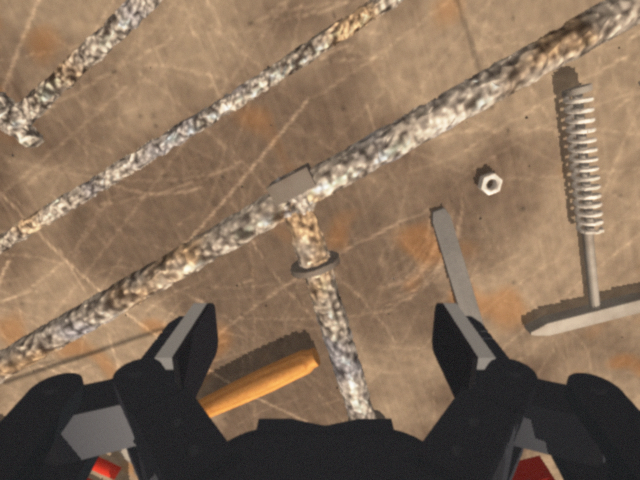

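Emit:
step_arm(moves=[[0,0,0,0,0,0.08,0.085],[-0.0315,-0.0148,0,0,0,0,0.085],[-0.0315,-0.0148,0,0,0,0,0.085],[-0.0315,-0.0148,0,0,0,0,0.085],[-0.0315,-0.0148,0,0,0,0,0.085],[-0.0315,-0.0148,0,0,0,0,0.085],[-0.0315,-0.0148,0,0,0,0,0.085],[-0.0315,-0.0148,0,0,0,0,0.085]])

```text
time: 1.95
tool_pos: [0.3501, 0.4195, 0.2315]
tool_rot: [0.0, 0.187, 0.982, 0.0]
contact_force: [0.7, 0.8, 0.4]
gripper_width: 0.994
```

Emit:
step_arm(moves=[[-0.0315,-0.0148,0,0,0,0,0.085],[-0.0315,-0.0148,0,0,0,0,0.085],[-0.0315,-0.0148,0,0,0,0,0.085],[-0.0315,-0.0148,0,0,0,0,0.085],[-0.0315,-0.0148,0,0,0,0,0.085],[-0.0315,-0.0148,0,0,0,0,0.085],[-0.0315,-0.0148,0,0,0,0,0.085],[0,0,0,0,0,0,0.085]])

```text
time: 2.75
tool_pos: [0.5186, 0.2405, 0.2314]
tool_rot: [0.001, 0.189, 0.982, -0.0]
contact_force: [-0.2, 0.4, -0.4]
gripper_width: 0.995
```

```bash
cat > wr.py <<'E'
import sys
from h import *
from scipy.spatial.transform import Rotation as R
s=state();im,d=grab_frame('wrist');w=cloud('wrist',d);save(sys.argv[1],im)
Rm=R.from_quat(s['tool_rot'],scalar_first=True).as_matrix()
print(s['time'],s['tool_pos'].round(4),'xdir',np.degrees(np.arctan2(Rm[1,0],Rm[0,0])).round(2),Rm[:,2].round(3),s['joint_pos'].round(3),s['gripper_width'])
C=im.astype(int);red=(C[...,0]>1.6*C[...,1])&(C[...,0]>1.6*C[...,2])&(C[...,0]>70)
m=red&(w[...,2]>.06)&(w[...,2]<.11)&(np.hypot(w[...,0]-.50,w[...,1]-.25)<.12)
g=w[m];g=g[g[:,2]>np.percentile(g[:,2],60)-.006]
c=g[:,:2].mean(0);u,S,v=np.linalg.svd(g[:,:2]-c,full_matrices=False);t=(g[:,:2]-c)@v[0]
print(len(g),'z',np.percentile(g[:,2],[5,50,95]).round(4),'dir',np.degrees(np.arctan2(v[0,1],v[0,0])).round(2),(c+v[0]*t.min()).round(4),(c+v[0]*t.max()).round(4),c.round(4))
E
python3 wr.py w1
```

```text
2.75 [0.5186 0.2405 0.2314] xdir 158.21 [ 0.001 -0.001 -1.   ] [ 3.050e-01 -7.400e-02  1.739e+00 -1.000e-03  1.476e+00 -8.860e-01] 0.9948171719511307
2649 z [0.0878 0.0903 0.0916] dir -21.75 [0.4406 0.2766] [0.5318 0.2402] [0.4841 0.2592]
```

View pics/w1.png

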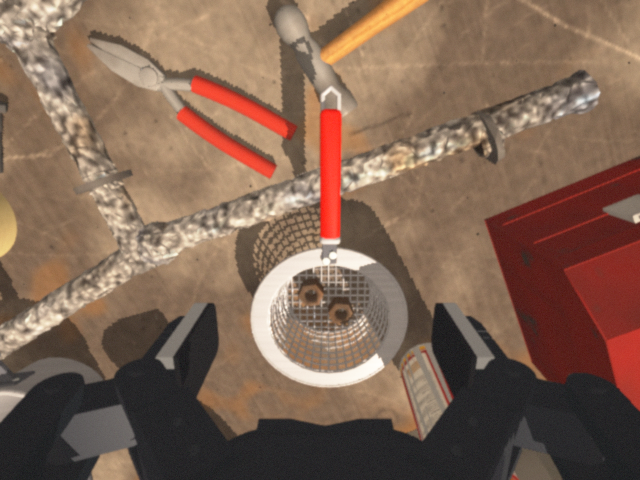

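The wrist view shows the red grip running from (331,105) to (331,243), with both nuts in the basket at (311,294) and (341,311). The grip direction matches the tool, and the lateral offset is about 5 mm. I'll correct that and go down.

Emit:
step_arm(moves=[[0.0066,0.0047,0.02,0,0,0,0.085],[0,0,0.03,0,0,0,0.085],[0,0,0.03,0,0,0,0.085],[0,0,0.03,0,0,0,0.085],[0,0,0.025,0,0,0,0.085],[0,0,0.02,0,0,0,0.085],[0,0,0.015,0,0,0,0.085],[0,0,0,0,0,0,0.085]])

```text
time: 3.6
tool_pos: [0.5097, 0.2501, 0.0588]
tool_rot: [-0.002, 0.186, 0.982, -0.001]
contact_force: [0.1, -1.4, -0.2]
gripper_width: 0.998
```

```bash
python3 wr.py w2
```

```text
3.6 [0.5097 0.2501 0.0588] xdir 158.52 [-0.005 -0.001 -1.   ] [ 0.325  0.091  1.877  0.     1.178 -0.871] 0.9977849922913552
13176 z [0.0894 0.092  0.0931] dir -21.81 [0.4429 0.2757] [0.5354 0.2387] [0.4834 0.2595]
```

View pics/w2.png

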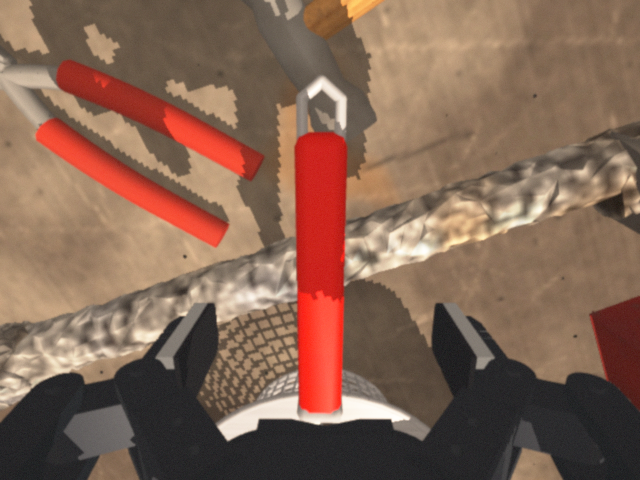

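The grip sits centred at column 321 between the pads at about 190 and 455, at r of about 115 mm. Closing.

Emit:
step_arm(moves=[[0,0,0,0,0,0,0.0],[0,0,0,0,0,0,0.0],[0,0,0,0,0,0,0.0],[0,0,0,0,0,0,0.0],[0,0,0,0,0,0,0.0],[0,0,0,0,0,0,0.0],[0,0,0,0,0,0,0.0]])

```text
time: 4.35
tool_pos: [0.5122, 0.25, 0.0618]
tool_rot: [0.0, 0.187, 0.982, 0.0]
contact_force: [-1.4, -0.0, 3.8]
gripper_width: 0.177
```

Emit:
step_arm(moves=[[0,0,-0.004,0,0,0,0.0],[0,0,-0.006,0,0,0,0.0],[0,0,-0.01,0,0,0,0.0],[0,0,-0.01,0,0,0,0.0],[0,0,0,0,0,0,0.0]])

```text
time: 4.85
tool_pos: [0.5134, 0.2506, 0.0938]
tool_rot: [0.002, 0.187, 0.982, 0.001]
contact_force: [0.4, 0.4, -1.8]
gripper_width: 0.178
```

```bash
python3 - <<'E'
from h import *
im,d=grab_frame('scene');save('s1',cv2.resize(im[120:270,150:350],(800,600)))
s=state();print(s['tool_pos'],s['gripper_width'],s['contact_force'],s['ft_torque'])
E
```

```text
[0.51284463 0.25037359 0.09282308] 0.17722381207210328 [-0.34486609 -0.18526718 -1.99072666] [ 0.092436    0.25573825 -0.02955894]
```

View pics/s1.png

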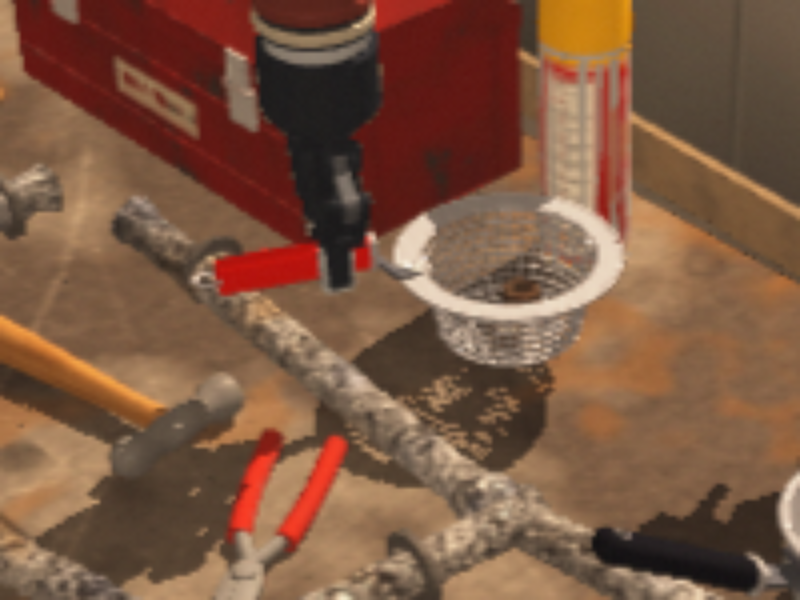

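The strainer hangs roughly level, clear of the bench, with a nut visible. Lifting higher.

Emit:
step_arm(moves=[[0,0,-0.01,0,0,0,0.0],[0,0,-0.018,0,0,0,0.0],[0,0,-0.02,0,0,0,0.0],[0,0,-0.02,0,0,0,0.0],[0,0,-0.016,0,0,0,0.0],[0,0,-0.008,0,0,0,0.0],[0,0,0,0,0,0,0.0]])

```text
time: 5.6
tool_pos: [0.5127, 0.2503, 0.1849]
tool_rot: [0.001, 0.187, 0.982, 0.001]
contact_force: [1.1, -0.1, -2.5]
gripper_width: 0.173
```

```bash
cat > col.py <<'E'
# fit held strainer's collar: python3 col.py cam name
import sys
from h import *
from scipy.spatial.transform import Rotation as R
from scipy.optimize import least_squares
s=state();Rm=R.from_quat(s['tool_rot'],scalar_first=True).as_matrix();T=s['tool_pos']
print(s['time'],T.round(4),'xdir',np.degrees(np.arctan2(Rm[1,0],Rm[0,0])).round(2),Rm[:,2].round(4),s['contact_force'].round(1),s['gripper_width'])
for cam in sys.argv[2:]:
    im,d=grab_frame(cam);save(sys.argv[1]+cam,im);w=cloud(cam,d)
    e=T-.115*Rm[:,0];zc=T[2]+.019-.080+.058
    C=im.astype(int);grey=(C.max(-1)-C.min(-1)<40)&(C.max(-1)>100)
    m=grey&(np.hypot(w[...,0]-e[0],w[...,1]-e[1])<.09)&(np.hypot(w[...,0]-e[0],w[...,1]-e[1])>.05)&(np.abs(w[...,2]-zc)<.018)
    p=w[m]
    A=np.c_[p[:,:2]-e[:2],np.ones(len(p))]
    f=least_squares(lambda a:A@a-p[:,2],[0,0,zc],loss='soft_l1',f_scale=.002).x
    c=least_squares(lambda a:np.hypot(p[:,0]-a[0],p[:,1]-a[1])-a[2],[e[0],e[1],.067],loss='soft_l1',f_scale=.003).x
    n=f[:2]; 
    print(cam,len(p),'centre',c.round(4),'top z',f[2].round(4),'exp',e[:2].round(4),zc.round(4),'slope along handle-out deg',np.degrees(n@Rm[:2,0]).round(2),'across',np.degrees(n@Rm[:2,1]).round(2),'resid',np.abs(A@f-p[:,2]).mean().round(4))
E
python3 col.py c1 scene top
```

```text
5.6 [0.5127 0.2503 0.1849] xdir 158.47 [ 2.5e-03  8.0e-04 -1.0e+00] [ 1.1 -0.1 -2.5] 0.17263360825798865
scene 151 centre [0.6139 0.2003 0.0665] top z 0.1766 exp [0.6197 0.2081] 0.1819 slope along handle-out deg 3.62 across -0.13 resid 0.0036
top 1332 centre [0.6186 0.2055 0.0662] top z 0.1773 exp [0.6197 0.2081] 0.1819 slope along handle-out deg 0.96 across -0.24 resid 0.0025
```

Emit:
step_arm(moves=[[-0.004,-0.01,0,0,0,0,0.0],[-0.0083,-0.02,0,0,0,0,0.0],[-0.0083,-0.02,0,0,0,0,0.0],[-0.0083,-0.02,0,0,0,0,0.0],[-0.0083,-0.02,0,0,0,0,0.0],[-0.0083,-0.02,0,0,0,0,0.0],[-0.0083,-0.02,0,0,0,0,0.0],[-0.0083,-0.02,0,0,0,0,0.0]])

```text
time: 6.5
tool_pos: [0.5137, 0.0861, 0.182]
tool_rot: [-0.001, 0.187, 0.982, -0.001]
contact_force: [0.4, -0.1, -2.4]
gripper_width: 0.171
```

Emit:
step_arm(moves=[[-0.004,-0.01,0,0,0,0,0.0],[-0.0003,0.0081,0,0,0,0.07,0.0],[-0.001,0.0138,0,0,0,0.12,0.0],[-0.001,0.0138,0,0,0,0.12,0.0],[-0.001,0.0138,0,0,0,0.12,0.0],[-0.001,0.0138,0,0,0,0.12,0.0],[-0.001,0.0138,0,0,0,0.12,0.0],[-0.001,0.0138,0,0,0,0.12,0.0]])

```text
time: 7.3
tool_pos: [0.5773, 0.1404, 0.1824]
tool_rot: [-0.001, 0.552, 0.834, -0.0]
contact_force: [0.7, 0.7, -2.7]
gripper_width: 0.175
```

Emit:
step_arm(moves=[[-0.001,0.0138,0,0,0,0.12,0.0],[-0.001,0.0138,0,0,0,0.12,0.0],[-0.001,0.0138,0,0,0,0.12,0.0],[-0.001,0.0138,0,0,0,0.12,0.0],[0,0,0,0,0,0,0.0],[0,0,0,0,0,0,0.0]])

```text
time: 7.9
tool_pos: [0.631, 0.1482, 0.1825]
tool_rot: [-0.001, 0.732, 0.681, -0.0]
contact_force: [-1.1, -0.3, -3.5]
gripper_width: 0.177
```

```bash
python3 col.py c2 scene top
```

```text
7.9 [0.631  0.1482 0.1825] xdir 85.84 [-1.4e-03  1.0e-04 -1.0e+00] [-1.1 -0.3 -3.5] 0.17707951041874104
scene 212 centre [0.6145 0.0286 0.067 ] top z 0.1748 exp [0.6227 0.0335] 0.1795 slope along handle-out deg 1.91 across -1.48 resid 0.0036
top 1723 centre [0.6186 0.0315 0.0663] top z 0.1761 exp [0.6227 0.0335] 0.1795 slope along handle-out deg 0.48 across -0.47 resid 0.0025
```

View pics/c2scene.png

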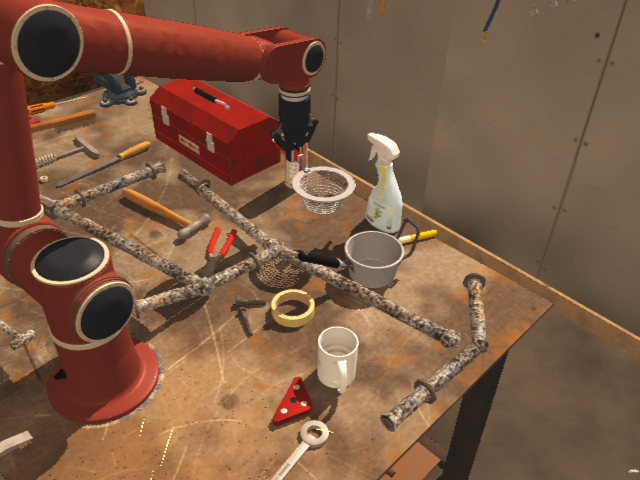

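View pics/c2top.png

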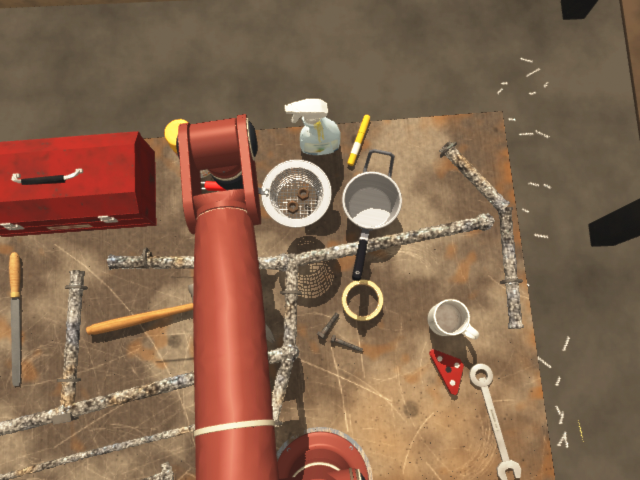

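The scene view shows the strainer level at (323,187). The wrist housing is at about (300,60), and the bottle top at (383,140). The top view shows both nuts in the basket at (304,194) and (292,208). I'll check the wrist housing's clearance to the bottle before moving.

```bash
python3 - <<'E'
from h import *
for c in ('scene','top'):
    im,d=grab_frame(c);w=cloud(c,d)
    m=(np.hypot(w[...,0]-.631,w[...,1]-.148)<.16)&(w[...,2]>.19)&(w[...,1]<.26)
    p=w[m]
    for lo in np.arange(.19,.5,.03):
        q=p[(p[:,2]>=lo)&(p[:,2]<lo+.03)]
        if len(q)>5: print(c,round(lo,2),len(q),q[:,:2].min(0).round(3)-[.631,.148],q[:,:2].max(0).round(3)-[.631,.148])
E
```

```text
scene 0.19 257 [-0.024 -0.035] [0.021 0.084]
scene 0.22 307 [-0.051 -0.019] [0.053 0.018]
scene 0.25 452 [-0.065 -0.024] [0.063 0.018]
scene 0.28 291 [-0.061 -0.035] [0.049 0.016]
scene 0.31 359 [-0.04  -0.044] [0.031 0.017]
scene 0.34 398 [-0.039 -0.044] [0.034 0.026]
scene 0.37 387 [-0.04  -0.041] [0.029 0.017]
scene 0.4 145 [-0.051 -0.064] [ 0.035 -0.007]
scene 0.43 660 [-0.154 -0.075] [ 0.05  -0.022]
scene 0.46 1001 [-0.149 -0.077] [0.049 0.042]
scene 0.49 1502 [-0.151 -0.076] [0.034 0.056]
top 0.19 152 [-0.007  0.033] [0.014 0.085]
top 0.25 8 [-0.025 -0.015] [-0.022 -0.008]
top 0.31 104 [-0.04  -0.023] [-0.025  0.03 ]
top 0.34 154 [-0.039 -0.025] [-0.018  0.033]
top 0.37 196 [-0.038 -0.029] [-0.02   0.032]
top 0.4 184 [-0.048 -0.061] [-0.02   0.037]
top 0.43 214 [-0.126 -0.07 ] [0.018 0.038]
top 0.46 1268 [-0.156 -0.072] [0.044 0.066]
top 0.49 4402 [-0.158 -0.072] [0.035 0.061]
```

Emit:
step_arm(moves=[[-0.012,0.0013,0,0,0,0,0.0],[-0.0241,0.0026,0,0,0,0,0.0],[-0.0241,0.0026,0,0,0,0,0.0],[-0.0241,0.0026,0,0,0,0,0.0],[-0.0241,0.0026,0,0,0,0,0.0],[-0.0241,0.0026,0,0,0,0,0.0],[-0.0241,0.0026,0,0,0,0,0.0],[-0.012,0.0013,0,0,0,0,0.0]])

```text
time: 8.9
tool_pos: [0.6367, -0.0238, 0.1835]
tool_rot: [0.0, 0.734, 0.679, -0.0]
contact_force: [-0.4, 0.7, -4.0]
gripper_width: 0.177
```

Emit:
step_arm(moves=[[0,0,0,0,0,0,0.0],[0,0,0,0,0,0,0.0]])

```text
time: 9.1
tool_pos: [0.6369, -0.0209, 0.1833]
tool_rot: [-0.0, 0.733, 0.68, 0.0]
contact_force: [0.1, -0.9, -2.9]
gripper_width: 0.177
```

```bash
python3 col.py c3 scene top
python3 - <<'E'
import cv2
a=cv2.imread('pics/c3top.png')[110:270,280:440];b=cv2.imread('pics/c3scene.png')[130:330,280:480]
cv2.imwrite('pics/c3.png',cv2.hconcat([cv2.resize(a,(400,400)),cv2.resize(b,(400,400))]))
E
```

```text
9.1 [ 0.6369 -0.0209  0.1833] xdir 85.7 [-1.e-04  7.e-04 -1.e+00] [ 0.1 -0.9 -2.9] 0.17660358183548114
scene 784 centre [ 0.6244 -0.1397  0.0659] top z 0.1762 exp [ 0.6282 -0.1356] 0.1803 slope along handle-out deg 0.64 across -0.61 resid 0.0027
top 1563 centre [ 0.6239 -0.1379  0.0654] top z 0.1765 exp [ 0.6282 -0.1356] 0.1803 slope along handle-out deg 0.47 across -0.42 resid 0.0026
```

View pics/c3.png

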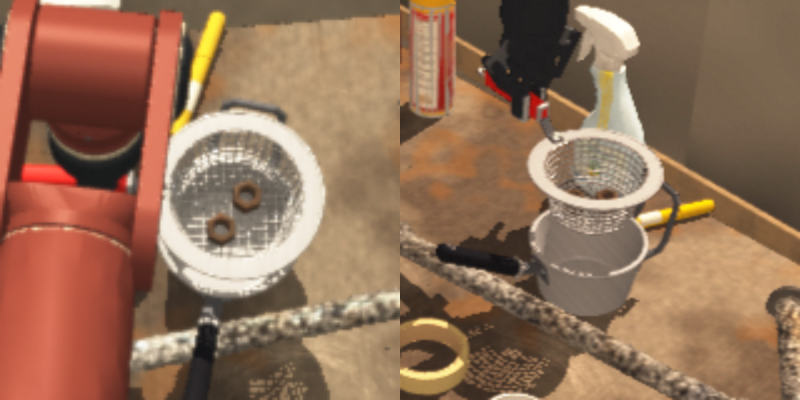

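Over the pan with both nuts aboard, and the centres agree within about 2 mm. Lowering most of the way.

Emit:
step_arm(moves=[[0,0,0.01,0,0,0,0.0],[0,0,0.015,0,0,0,0.0],[0,0,0.015,0,0,0,0.0],[0,0,0.015,0,0,0,0.0],[0,0,0.015,0,0,0,0.0],[0,0,0.008,0,0,0,0.0],[0,0,0,0,0,0,0.0],[0,0,0,0,0,0,0.0]])

```text
time: 10.0
tool_pos: [0.6372, -0.0213, 0.1054]
tool_rot: [0.0, 0.733, 0.68, 0.0]
contact_force: [-0.1, -0.2, -3.2]
gripper_width: 0.173
```

```bash
python3 col.py c4 scene top
python3 - <<'E'
import cv2
a=cv2.imread('pics/c4top.png')[110:270,280:440];b=cv2.imread('pics/c4scene.png')[180:300,310:430]
cv2.imwrite('pics/c4.png',cv2.hconcat([cv2.resize(a,(400,400)),cv2.resize(b,(400,400))]))
E
```

```text
10.0 [ 0.6372 -0.0213  0.1054] xdir 85.7 [ 3.e-04 -1.e-04 -1.e+00] [-0.1 -0.2 -3.2] 0.17279721989458913
scene 832 centre [ 0.6257 -0.1397  0.0662] top z 0.0985 exp [ 0.6286 -0.136 ] 0.1024 slope along handle-out deg 0.74 across -0.34 resid 0.0028
top 1395 centre [ 0.6247 -0.1387  0.0654] top z 0.0995 exp [ 0.6286 -0.136 ] 0.1024 slope along handle-out deg 0.42 across -0.23 resid 0.0027
```

View pics/c4.png

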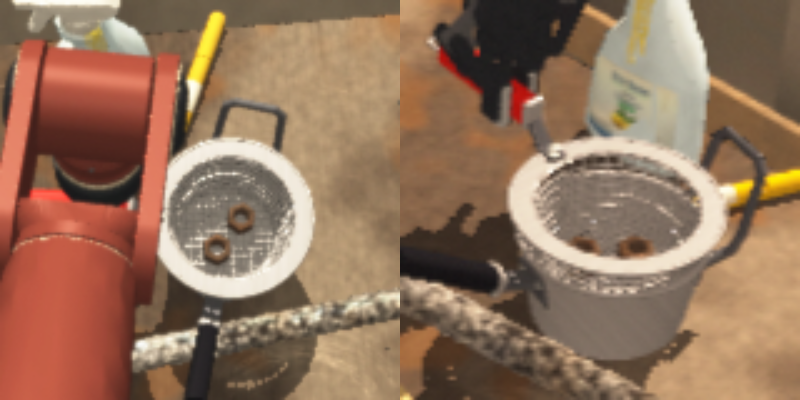

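The basket is inside the pan with the collar about 18–20 mm above home, and there's no contact force. Continuing slowly.

Emit:
step_arm(moves=[[0,0,0.005,0,0,0,0.0],[0,0,0.005,0,0,0,0.0],[0,0,0.003,0,0,0,0.0],[0,0,0.002,0,0,0,0.0],[0,0,0,0,0,0,0.0]])

```text
time: 10.6
tool_pos: [0.6366, -0.0211, 0.0896]
tool_rot: [-0.0, 0.733, 0.68, -0.0]
contact_force: [0.3, -0.3, -2.0]
gripper_width: 0.172
```

Emit:
step_arm(moves=[[0,0,0.001,0,0,0,0.0],[0,0,0.001,0,0,0,0.0],[0,0,0,0,0,0,0.0]])

```text
time: 10.9
tool_pos: [0.637, -0.0212, 0.0883]
tool_rot: [-0.0, 0.733, 0.68, -0.0]
contact_force: [-1.1, 0.2, -3.3]
gripper_width: 0.178
```

```bash
python3 col.py c5 scene top
```

```text
10.9 [ 0.637  -0.0212  0.0883] xdir 85.7 [-1.e-04  0.e+00 -1.e+00] [-1.1  0.2 -3.3] 0.17846901675237428
scene 950 centre [ 0.6247 -0.141   0.0657] top z 0.0806 exp [ 0.6284 -0.1359] 0.0853 slope along handle-out deg 0.21 across -0.77 resid 0.0038
top 1366 centre [ 0.624  -0.1386  0.0653] top z 0.0815 exp [ 0.6284 -0.1359] 0.0853 slope along handle-out deg 0.2 across -0.52 resid 0.0029
```

Emit:
step_arm(moves=[[0,0,0.001,0,0,0,0.0],[0,0,0.001,0,0,0,0.0],[0,0,0,0,0,0,0.0]])

```text
time: 11.3
tool_pos: [0.6369, -0.0212, 0.0861]
tool_rot: [-0.0, 0.733, 0.68, -0.0]
contact_force: [-0.2, 1.1, -2.4]
gripper_width: 0.18
```

Emit:
step_arm(moves=[[0,0,0.001,0,0,0,0.0],[0,0,0,0,0,0,0.0]])

```text
time: 11.5
tool_pos: [0.6371, -0.0213, 0.0854]
tool_rot: [0.0, 0.733, 0.68, -0.0]
contact_force: [0.8, 0.4, -2.3]
gripper_width: 0.176
```

Emit:
step_arm(moves=[[0,0,0.001,0,0,0,0.0],[0,0,0,0,0,0,0.0]])

```text
time: 11.7
tool_pos: [0.6374, -0.0212, 0.085]
tool_rot: [0.0, 0.733, 0.68, 0.0]
contact_force: [-1.0, 0.7, 1.5]
gripper_width: 0.176
```

Contact: the vertical force went from about −2.4 to +1.5 N at the expected height. I'll check the pose, then release.

```bash
python3 col.py c6 scene top
```

```text
11.7 [ 0.6374 -0.0212  0.085 ] xdir 85.7 [ 7.e-04 -2.e-04 -1.e+00] [-1.   0.7  1.5] 0.17622313073675439
scene 940 centre [ 0.6252 -0.1406  0.0653] top z 0.0779 exp [ 0.6287 -0.1359] 0.082 slope along handle-out deg -0.1 across -0.73 resid 0.004
top 1382 centre [ 0.624  -0.1386  0.0654] top z 0.079 exp [ 0.6287 -0.1359] 0.082 slope along handle-out deg 0.11 across -0.59 resid 0.0031
```

Emit:
step_arm(moves=[[0,0,0,0,0,0,0.018],[0,0,0,0,0,0,0.022],[0,0,0,0,0,0,0.03],[0,0,0,0,0,0,0.04],[0,0,0,0,0,0,0.05],[0,0,0,0,0,0,0.05]])

```text
time: 12.4
tool_pos: [0.637, -0.0212, 0.0842]
tool_rot: [0.0, 0.733, 0.68, -0.0]
contact_force: [0.0, 0.3, -0.3]
gripper_width: 0.582
```

```bash
python3 col.py c7 scene top wrist
python3 - <<'E'
import cv2
a=cv2.imread('pics/c7wrist.png');b=cv2.imread('pics/c7scene.png')[180:300,310:430]
cv2.imwrite('pics/c7.png',cv2.hconcat([cv2.resize(a,(400,300)),cv2.resize(b,(300,300))]))
E
```

```text
12.4 [ 0.637  -0.0212  0.0842] xdir 85.7 [-1.e-04 -1.e-04 -1.e+00] [ 0.   0.3 -0.3] 0.5820202464433818
scene 971 centre [ 0.6253 -0.1408  0.0651] top z 0.0778 exp [ 0.6284 -0.1359] 0.0812 slope along handle-out deg 0.05 across -0.68 resid 0.0042
top 1389 centre [ 0.6239 -0.1386  0.0652] top z 0.079 exp [ 0.6284 -0.1359] 0.0812 slope along handle-out deg -0.13 across -0.35 resid 0.0031
wrist 3767 centre [ 0.625 -0.156  0.085] top z 0.0781 exp [ 0.6284 -0.1359] 0.0812 slope along handle-out deg 2.53 across 0.57 resid 0.0014
```

View pics/c7.png

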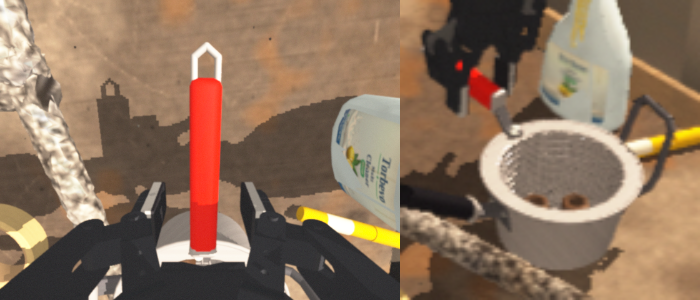

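Released: the fingers stand clear on either side of the grip and the collar sits flush in the pan. Retreating straight up.

Emit:
step_arm(moves=[[0,0,-0.01,0,0,0,0.05],[0,0,-0.02,0,0,0,0.05],[0,0,-0.03,0,0,0,0.05],[0,0,-0.04,0,0,0,0.05],[0,0,-0.04,0,0,0,0.05],[0,0,-0.03,0,0,0,0.05],[0,0,0,0,0,0,0.05],[0,0,0,0,0,0,0.05]])

```text
time: 13.35
tool_pos: [0.6375, -0.0213, 0.2561]
tool_rot: [0.001, 0.733, 0.68, 0.001]
contact_force: [-0.8, 0.7, -0.6]
gripper_width: 0.585
```

```bash
python3 - <<'E'
from h import *
s=state();print(s['time'],s['tool_pos'].round(3),s['contact_force'].round(1))
o=[]
for c in ('wrist','scene','top'):
    im,d=grab_frame(c);w=cloud(c,d);o.append(im)
    r=np.hypot(w[...,0]-.6245,w[...,1]+.139)
    C=im.astype(int);grey=(C.max(-1)-C.min(-1)<40)&(C.max(-1)>110)
    m=grey&(r<.08)&(r>.062)&(abs(w[...,2]-.08)<.012);p=w[m]
    if len(p)<50: print(c,len(p));continue
    from scipy.optimize import least_squares
    A=np.c_[p[:,:2]-[.6245,-.139],np.ones(len(p))];f=least_squares(lambda a:A@a-p[:,2],[0,0,.08],loss='soft_l1',f_scale=.0015).x
    print(c,len(p),'z',f[2].round(4),'tilt deg',np.degrees(f[:2]).round(2))
    b=w[(w[...,2]>.09)&(w[...,2]<.14)&(w[...,0]>.4)&(w[...,0]<.57)&(w[...,1]<-.04)&(w[...,1]>-.2)]
    l=w[(w[...,2]>.09)&(w[...,2]<.125)&(w[...,0]>.70)&(w[...,0]<.75)&(w[...,1]<-.09)&(w[...,1]>-.22)]
    print(' handle/loop',len(b),b.mean(0).round(3),len(l),l.mean(0).round(3))
save('f',cv2.resize(cv2.hconcat([o[0],o[1],]),(800,300)));save('f2',cv2.resize(o[1][170:320,290:490],(800,600)));save('ft',o[2])
E
```

```text
13.35 [ 0.637 -0.021  0.256] [-0.8  0.7 -0.6]
wrist 3894 z 0.0789 tilt deg [-0.21  0.15]
 handle/loop 2752 [ 0.472 -0.098  0.115] 48 [ 0.732 -0.136  0.103]
scene 469 z 0.0789 tilt deg [-0.46 -0.13]
 handle/loop 289 [ 0.467 -0.106  0.114] 121 [ 0.724 -0.168  0.107]
top 942 z 0.0797 tilt deg [-0.28 -0.08]
 handle/loop 310 [ 0.471 -0.1    0.116] 119 [ 0.724 -0.162  0.111]
```

View pics/f.png

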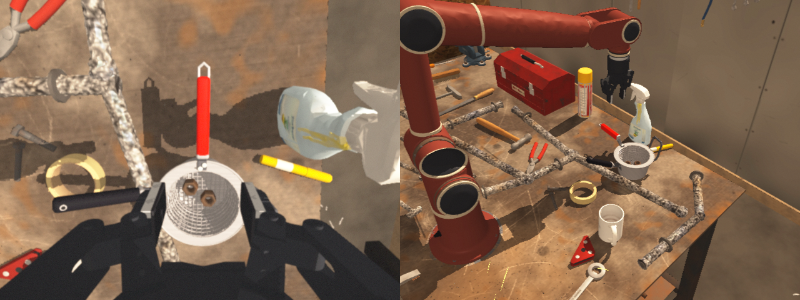

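View pics/f2.png

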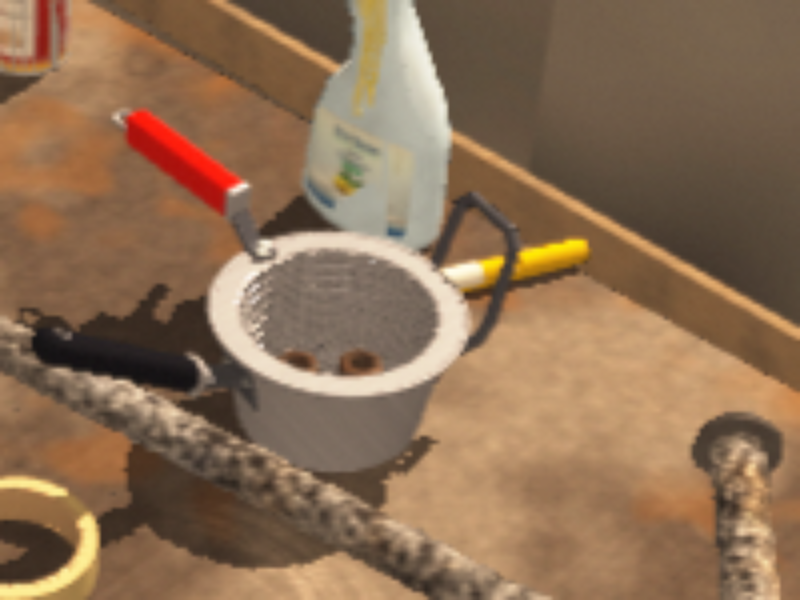

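The pictures show the collar flat on the rim, both nuts in the basket, and the red handle between the black handle and the loop. The pan hasn't moved and the bystanders are where they were. Handing in.

```bash
python3 -c "
from plant import job_done
print(job_done())"
```

```text
the job is handed in; nothing more can be done
None
```

The strainer is in the soak pan with its collar flat on the rim and both nuts still in it. I handed the job in shortly after 13 s on the robot's clock; the hand-in gave no verdict.

I gripped the red handle about 115 mm from the strainer's axis and carried it level to the pan. I turned it so the handle comes out about 80° off the line of the pan's handle and loop, and lowered it until the wrist felt the rim. Then I released it and moved straight up, clear of everything.

**Last checks:**
- **Tilt:** the collar's fitted tilt was under 0.5° in all three cameras.
- **Centring:** the collar and pan centres agreed within about 2 mm.
- **Height:** the collar's top measured 79–80 mm, against about 81 mm when home. That is within the camera calibration.
- **Pan:** its handle and loop measured within 1–2 mm of where they started.
- **Bystanders:** they showed no shift in the pictures. I did not measure them again.

**Disagreements:**
- **Cameras:** the top and scene cameras differed from each other by 2–4 mm throughout, so I used positions relative to each camera.
- **Wrist collar fit:** one wrist-camera fit, taken while the gripper was still over the collar, gave an off-centre collar and a 2.5° slope. I put that down to the partial view; the fit after retreating gave under 0.3°.

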